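Pulse the loaded polisher cup with its bayonet lid

ROBOT

A 6-joint arm with a two-finger parallel gripper is mounted at the origin on a cart in front of the work surface, level with it; the furniture and walls round the work are solid. World frame = base frame: x ahead of the robot, y to its left, z up, the work surface at z = 0. Lengths are in m, angles in degrees, forces in N, time in s.
With the tool pointing down it reaches from about 0.275 to 0.85 m from the base axis. Payload 19 kg.
Tool frame: the origin (TCP) lies at the very end of the fingers, on their centre line; the grasp point (between the pads) lies 19 mm behind it (env.grip_depth is the distance from the TCP to the grasp point, in m); z points along the fingers, y is the line along which they close (so a half turn about z gives the same grasp; the last joint's range is limited). The gripper opens to 85 mm and grips with 20 to 120 N. Pads are 22 mm wide; open, the fingers measure 114 mm over their backs; the gripper's body (76 mm by 85 mm) begins 54 mm behind the grasp point. The pads swing forward as they close: fully open they stand 13 mm farther back than shut.
Start: joints at [64.916, 8.623, 82.357, -0, 89.026, -7.678], TCP at [0.172, 0.549, 0.231] pointing down, gripper open.
Joint ranges: [-160.23, 160.23], [-39.13, 120.54], [6.94, 153.29], [-79.49, 259.48], [9.18, 160.14], [-161.06, 161.06]. Speed limits (degrees/s): [108.29, 108.29, 127.2, 172.46, 172.46, 172.46].

INTERFACE

Orientations are given as [roll, pitch, yaw] about the fixed x, y, z axes, in that order (R = Rz(yaw) Ry(pitch) Rx(roll)).
In Python, from plant import telemetry, grab_frame, camera_model, env, spotter gives the robot as it stands.
- The arm moves only by the tool apply_moves, never from a script. Its argument "moves" is a list of rows, each an object of numbers: "claw": the opening, from 0 (shut) to 1 (fully open); "tx", "ty", "tz": the shift along the world's x, y, z in units of 80 cm (1.0 is 80 cm); "rx", "ry", "rz": the turn, a rotation vector about the world's x, y, z in units of pi/2 rad (1.0 is pi/2 rad). A call has 1 to 20 rows; each row is the pose to reach, as a shift and turn from the pose commanded when the call began; what a row does not reach only later rows make up. A row lasts 1/10 s, in which the tool goes at most 50 mm and 8.59 degrees, less where a joint would pass 70% of its speed; a pose out of reach is approached as far as the arm can. A call with a number of a shift or a turn outside -1 to 1 is refused whole. A call with a gripper value outside its range is refused whole. The fingers move at their own pace and stop on an object; "force" is the grip in N (left out, the last holds). Time passes only in rows, so rows that repeat a pose let the fingers close. It gives the time, the measured TCP pose, the force, the opening and the grip force at its end, in the units of the state.
- telemetry.sense(): the state, without advancing time (a new reading comes with each control period).
- grab_frame(name): name is "scene" or "top" or "wrist"; returns (picture, depth): 480x640x3 uint8, red, green, blue; 480x640 float32, m along the optical axis (not along the pixel's ray), 0 where there is no reading.
- camera_model(name): a dict with "camera_matrix" (3x3 intrinsics, pixels), "camera_from_world" (4x4, takes a point from world to camera coordinates). Camera axes: x right, y down, z forward; pixel columns grow to the right and rows downward; lengths in m; the calibration is good to about 2 mm. A picture is of the moment at which its call begins: read the wrist's pose just before it. camera_model takes no time and is no camera call; for the wrist camera it gives the pose at the moment of the call.
- env.close_job(): hands the job in; it is judged then, once.
Trained networks look in the newest picture that a camera, given by its name, has taken for a name from the list of things; names that differ only in an ending like _2 or _b are one class to them, and where a whole thing is asked for, a point or a joint stands for the part that bears it (a point fixed in the world has none). Each returns a list of dicts, best first, with "p" (0 to 1); they miss things now and then, are a little off and sometimes report something else, mostly with a low value. They report only what shows in the picture. A call takes as long as a camera call.
- spotter.search_frame(camera, thing): "box" ([left, top, width, height] as shares, 0 to 1, of the picture: columns of its width, rows of its height, round what is visible of it).
The state is a dict: "time_s": time; "joint_positions": joint angles; "qd": joint speeds; "joint_efforts": joint torques, N m; "position": TCP position; "tcp_rot": TCP orientation; "ft_force": force on the tool from outside, world axes, zero at the start; "moment": the same for the moment, N m; "width": finger opening in m; "grip_force": force on a finger pad.
Only numpy, scipy, OpenCV 4.12 (cv2) and the standard library are available. Lean on these libraries where they do the work, as an engineer would, in place of code of your own. Each camera call takes 0.05 s, during which the arm holds its last target. There are 200 camera calls.

TASK

One cup of the small twin-cup parts polisher on the counter holds a stepped brass setting die, the other only a flat rubber spacer disc. Pick up the loose bayonet lid, fit it fully down into the cup with the die, and turn it clockwise half of the way to its lock (45 degrees of the quarter turn: the pulse position, the single dot on the rim), never so far that the lock pin begins to click. Finish while still gripping the lid and holding it there against its return spring; keep the lid out of the other cup and leave the other things on the counter where they are.

Things in the scene. Friction and masses are not known exactly. Their poses are not given: they have to be found in the camera images.
- polisher: twin-cup parts polisher, fixed: grey base 110 x 216 x 18 mm, long along its y; two upright aluminium cups, 76 mm outside diameter, rims 74 mm above the counter, axes 62 mm either side of its middle along y; a 51 mm high motor hump between them. Origin: centre of its underside, z up. The lid enters each cup with its lugs along the polisher's x axis (either way round)
- left_cup (a point): centre of the mouth of the cup on the polisher's +y side, level with the rim; axes as the polisher's. Mouth 47 mm across, with two entry slots 13 mm wide along +x and -x, under a 4 mm thick rim a channel where the lugs turn, clockwise from above only (stops block the other way). Rim marks: bar at each slot, one dot 45 degrees clockwise of it (half way), two dots at 90 (locked)
- right_cup (a point): the same point of the cup on the polisher's -y side; this cup is the same in all else
- lid: black bayonet lid, about 120 g, standing on its plug (43 mm diameter, 12 mm deep); flange 60 mm diameter, 5 mm thick; upright grip bar 46 mm long, 14 wide, 17 to 47 mm above the origin; two lugs 8 mm wide, out to 27 mm from the axis, in line with the bar. Origin: centre of the plug's underside; x along bar and lugs. Fully down, the origin is 12 mm below the rim. Play in the slots 2 mm, 0.1 rad
- die: stepped brass setting die, 24 mm diameter, 26 mm tall with a narrower 14 mm spigot on top, standing loose on the floor of one of the cups (either one), near the cup's middle. Origin: centre of its underside, 41 mm below the rim
- spacer: flat black rubber disc, 28 mm diameter, 6 mm thick, lying on the floor of the other cup. Origin: centre of its underside
- left_ring (a joint): hidden spring ring in the left cup (rad): 0 at rest, grows as the lid is turned clockwise from above. A lug meets it after about 0.12 rad of free turning, so it reads the lid's turn from its entry direction minus about 0.12 (about 0.67 half way; play shifts this by up to 0.08). It pushes back with 0.03 N m at 0, 0.07 N m half way, and turns the lid back if it is let go
- right_ring (a joint): hidden spring ring in the right cup (rad): 0 at rest, grows as the lid is turned clockwise from above. A lug meets it after about 0.12 rad of free turning, so it reads the lid's turn from its entry direction minus about 0.12 (about 0.67 half way; play shifts this by up to 0.08). It pushes back with 0.03 N m at 0, 0.07 N m half way, and turns the lid back if it is let go
- left_pin (a joint): lock pin under the rim of the left cup: m, 0 up, grows as a lug of the lid presses it down, to 3.5 mm. A lug first meets it when the lid is about 60 degrees past its entry direction, has it well down by 70 and is past it, locked, by 90.
- right_pin (a joint): lock pin under the rim of the right cup: m, 0 up, grows as a lug of the lid presses it down, to 3.5 mm. A lug first meets it when the lid is about 60 degrees past its entry direction, has it well down by 70 and is past it, locked, by 90.
- tape_measure: bystander: yellow tape measure, 58 x 69 x 29 mm, loose
- stapler: bystander: red and black stapler, 32 x 126 x 49 mm, loose
- thread_spool: bystander: standing spool of thread, 32 mm diameter, 50 mm tall, loose
- polish_tin: bystander: closed round polish tin, 68 mm diameter, 22 mm tall, loose

How it is judged:
By the outcome, as a careful person would: the job done as asked, in the order asked, and still so for the second after the job is handed in, while the arm keeps its last pose, push and grip.
It also fails if it takes over 40 s, if anything falls off the work surface, if the arm or the gripper's body presses on something with over 40 N, if the wrist force passes 120 N, or if a joint passes its speed limit or range.

## Working session

There is one attempt and no reset: what is moved stays moved. The work goes in short steps, Python scripts to look and compute and a tool call to move; the robot and the scene stay as the last step left them, time stands still between calls to the robot, and variables do not carry over. Pictures are saved under pics/ and viewed, at most 10 in all, crops included, and the job is handed in when it is done.

Besides the shell and the picture viewer there is one more tool, called after "Call:" by a JSON object that holds its "fn" and its "kwargs". apply_moves: Moves the arm, as the interface text tells. Its arguments: {"type":"object","properties":{"moves":{"type":"array"},"force":{"type":"number"}},"required":["moves"]}

```bash
mkdir -p pics; python3 - <<'E'
from plant import telemetry, grab_frame, camera_model, env, spotter
import cv2,numpy as np
s=telemetry.sense();print(s['time_s'],s['position'],s['tcp_rot'],s['width'],env.grip_depth)
for c in ['top','scene']:
    im,d=grab_frame(c);cv2.imwrite(f'pics/{c}0.png',im[:,:,::-1]);np.savez(f'{c}0.npz',im=im,d=d)
    for t in ['polisher','lid','die','spacer']+(['tape_measure','stapler','thread_spool','polish_tin'] if c=='top' else []):
        r=spotter.search_frame(c,t)
        print(c,t,[(round(x['p'],2),(np.array(x['box'])*[640,480,640,480]).round().tolist()) for x in r[:2]])
    m=camera_model(c);print(m['camera_matrix'],m['camera_from_world'])
E
```

```text
0.0 [0.17194051 0.54844073 0.23069612] [-1.79931690e+02 -9.20914944e-03  1.62589004e+02] 0.08532105533516891 0.0187
top polisher [(0.83, [278.0, 210.0, 96.0, 63.0])]
top lid [(0.58, [187.0, 279.0, 24.0, 26.0])]
top die []
top spacer [(0.68, [350.0, 243.0, 10.0, 10.0])]
top tape_measure [(0.89, [429.0, 303.0, 31.0, 28.0])]
top stapler [(0.98, [433.0, 240.0, 56.0, 17.0])]
top thread_spool [(0.25, [164.0, 208.0, 32.0, 31.0])]
top polish_tin [(0.72, [160.0, 207.0, 38.0, 30.0]), (0.7, [275.0, 209.0, 99.0, 66.0])]
[[441.8864218    0.         323.97490408]
 [  0.         441.8864218  243.90549188]
 [  0.           0.           1.        ]] [[-0.01236014 -0.99989966  0.00692131  0.06479496]
 [-0.997936    0.01189906 -0.06310437  0.55127234]
 [ 0.06301569 -0.007687   -0.99798293  1.00992925]
 [ 0.          0.          0.          1.        ]]
scene polisher [(0.78, [263.0, 199.0, 111.0, 90.0])]
scene lid [(0.67, [233.0, 365.0, 33.0, 38.0])]
scene die [(0.67, [454.0, 196.0, 30.0, 35.0]), (0.43, [283.0, 250.0, 12.0, 4.0])]
scene spacer []
[[558.99083464   0.         322.77883738]
 [  0.         558.99083464 244.744042  ]
 [  0.           0.           1.        ]] [[-0.73293064 -0.68023683 -0.00951446  0.43798079]
 [-0.57253486  0.62431891 -0.53144119  0.29481547]
 [ 0.36744593 -0.38406217 -0.84704176  0.97544014]
 [ 0.          0.          0.          1.        ]]
```

View pics/top0.png

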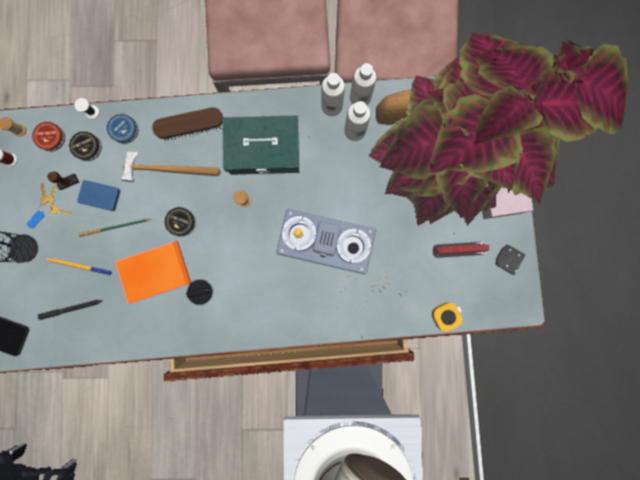

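View pics/scene0.png

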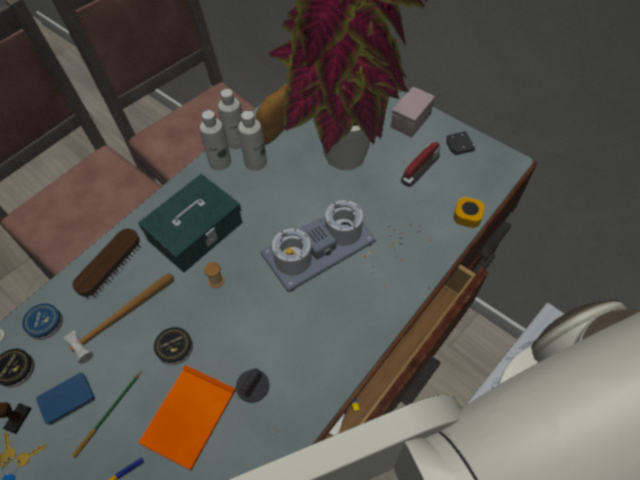

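The top view shows brass in the left cup at about (298,233), and the spacer in the right cup at about (352,246). The lid is at (200,292), next to the orange envelope. I'll measure these from depth next.

```bash
cat > h.py <<'E'
import numpy as np,cv2
def world(im,d,m):
    K=m['camera_matrix'];T=np.linalg.inv(m['camera_from_world'])
    v,u=np.mgrid[:480,:640]
    p=np.stack([(u-K[0,2])/K[0,0]*d,(v-K[1,2])/K[1,1]*d,d],-1)
    w=p@T[:3,:3].T+T[:3,3]; w[d<=0]=np.nan
    return w
def pix(p,m):
    q=m['camera_from_world'][:3]@np.append(p,1);q=m['camera_matrix']@q;return q[:2]/q[2]
def circ(P):
    A=np.c_[2*P,np.ones(len(P))];s=np.linalg.lstsq(A,(P**2).sum(1),rcond=None)[0]
    return s[:2],np.sqrt(s[2]+s[:2]@s[:2])
E
python3 - <<'E'
from plant import camera_model
from h import *
for c,bp,bl in [('top',(278,210,96,63),(183,275,32,34)),('scene',(263,199,111,90),(230,362,42,44))]:
    f=np.load(f'{c}0.npz');m=camera_model(c);w=world(f['im'],f['d'],m)
    def sub(b): x,y,a,h=b;return w[y:y+h,x:x+a].reshape(-1,3)
    P=sub(bp);P=P[(P[:,2]>.066)&(P[:,2]<.082)]
    _,lab,cen=cv2.kmeans(P[:,:2].astype(np.float32),2,None,(3,50,1e-5),5,cv2.KMEANS_PP_CENTERS)
    for k in (0,1):
        Q=P[lab[:,0]==k];mn=(Q[:,:2].min(0)+Q[:,:2].max(0))/2
        print(c,'rim',len(Q),np.median(Q[:,2]).round(4),cen[k],mn,cv2.minEnclosingCircle(Q[:,:2].astype(np.float32)))
    d=cen[0]-cen[1];print('dist',np.linalg.norm(d),np.degrees(np.arctan2(*d[::-1])))
    L=sub(bl);B=L[(L[:,2]>.038)&(L[:,2]<.06)]
    print(c,'bar',len(B),B.mean(0),np.median(B[:,2]),cv2.minAreaRect(B[:,:2].astype(np.float32)))
    F=L[(L[:,2]>.010)&(L[:,2]<.025)];print('flange',cv2.minEnclosingCircle(F[:,:2].astype(np.float32)),np.median(F[:,2]))
E
```

```text
top rim 528 0.0725 [0.57455856 0.11473165] [0.57443011 0.11440884] ((0.5751195549964905, 0.11488796770572662), 0.038162797689437866)
top rim 534 0.0727 [ 0.5451555  -0.00469848] [ 0.54552606 -0.00543086] ((0.5454863905906677, -0.005172081291675568), 0.03790053725242615)
dist 0.12299632 76.16916
top bar 131 [0.44628216 0.34756839 0.04486984] 0.04521578200040055 ((0.4460369646549225, 0.3487647473812103), (0.013629341498017311, 0.047110941261053085), 13.217901229858398)
flange ((0.45495349168777466, 0.35470861196517944), 0.04087803140282631) 0.015321673688186932
scene rim 681 0.0739 [0.5718983  0.11751888] [0.57342869 0.11587095] ((0.5740663409233093, 0.11496901512145996), 0.039471399039030075)
scene rim 640 0.0738 [ 0.54273576 -0.00261119] [ 0.54485089 -0.00478683] ((0.5443964600563049, -0.005528132431209087), 0.039384275674819946)
dist 0.12361911 76.35495
scene bar 238 [0.44377091 0.34954713 0.04586641] 0.046549195791727616 ((0.44509679079055786, 0.3486352562904358), (0.014663604088127613, 0.0466296523809433), 12.533639907836914)
flange ((0.44844502210617065, 0.35308775305747986), 0.03516635671257973) 0.016886723288268457
```

Call:
{"fn": "apply_moves", "kwargs": {"moves": [{"tx":0.342,"ty":-0.25,"tz":-0.1,"rz":-0.662,"claw":1},{"tx":0.342,"ty":-0.25,"tz":-0.1,"rz":-0.662,"claw":1},{"tx":0.342,"ty":-0.25,"tz":-0.1,"rz":-0.662,"claw":1},{"tx":0.342,"ty":-0.25,"tz":-0.1,"rz":-0.662,"claw":1},{"tx":0.342,"ty":-0.25,"tz":-0.1,"rz":-0.662,"claw":1},{"tx":0.342,"ty":-0.25,"tz":-0.1,"rz":-0.662,"claw":1},{"tx":0.342,"ty":-0.25,"tz":-0.1,"rz":-0.662,"claw":1},{"tx":0.342,"ty":-0.25,"tz":-0.1,"rz":-0.662,"claw":1},{"tx":0.342,"ty":-0.25,"tz":-0.1,"rz":-0.662,"claw":1},{"tx":0.342,"ty":-0.25,"tz":-0.1,"rz":-0.662,"claw":1},{"tx":0.342,"ty":-0.25,"tz":-0.1,"rz":-0.662,"claw":1},{"tx":0.342,"ty":-0.25,"tz":-0.1,"rz":-0.662,"claw":1}]}}

```text
validation failed for argument at $.mo...
```

```bash
python3 - <<'E'
from plant import *
from plant import telemetry, grab_frame, camera_model, spotter
from h import *
s=telemetry.sense();print(s['time_s'],s['position'],s['tcp_rot'],s['width'],s['ft_force'])
m=camera_model('wrist');im,d=grab_frame('wrist');cv2.imwrite('pics/w1.png',im[:,:,::-1])
w=world(im,d,m);P=w.reshape(-1,3)
P=P[np.hypot(P[:,0]-.4455,P[:,1]-.3487)<.045]
B=P[(P[:,2]>.040)&(P[:,2]<.055)]
print(len(B),np.median(B[:,2]),cv2.minAreaRect(B[:,:2].astype(np.float32)))
F=P[(P[:,2]>.014)&(P[:,2]<.022)];print(len(F),np.median(F[:,2]),cv2.minEnclosingCircle(F[:,:2].astype(np.float32)))
E
```

```text
0.7 [0.17202844 0.5486212  0.23128535] [-1.79993459e+02  2.40892784e-04  1.62591382e+02] 0.08550926112510888 [ 0.64907332  0.65420912 -0.34263711]
0 nan ((0.0, 0.0), (0.0, 0.0), 0.0)
0 nan ((0.0, 0.0), 0.0)
  return _methods._mean(a, axis=axis, dtype=dtype,
  ret = ret.dtype.type(ret / rcount)
```

View pics/w1.png

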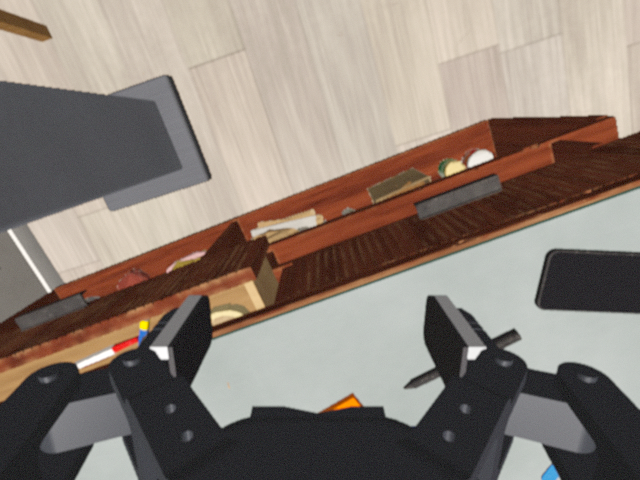

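The move was refused and the arm hasn't moved: the wrist picture shows only the counter edge and the open fingers. I'll retry with all fields given in each row.

Call:
{"fn": "apply_moves", "kwargs": {"moves": [{"tx":0.342,"ty":-0.25,"tz":-0.1,"rx":0.0,"ry":0.0,"rz":-0.662,"claw":1.0},{"tx":0.342,"ty":-0.25,"tz":-0.1,"rx":0.0,"ry":0.0,"rz":-0.662,"claw":1.0},{"tx":0.342,"ty":-0.25,"tz":-0.1,"rx":0.0,"ry":0.0,"rz":-0.662,"claw":1.0},{"tx":0.342,"ty":-0.25,"tz":-0.1,"rx":0.0,"ry":0.0,"rz":-0.662,"claw":1.0},{"tx":0.342,"ty":-0.25,"tz":-0.1,"rx":0.0,"ry":0.0,"rz":-0.662,"claw":1.0},{"tx":0.342,"ty":-0.25,"tz":-0.1,"rx":0.0,"ry":0.0,"rz":-0.662,"claw":1.0},{"tx":0.342,"ty":-0.25,"tz":-0.1,"rx":0.0,"ry":0.0,"rz":-0.662,"claw":1.0},{"tx":0.342,"ty":-0.25,"tz":-0.1,"rx":0.0,"ry":0.0,"rz":-0.662,"claw":1.0},{"tx":0.342,"ty":-0.25,"tz":-0.1,"rx":0.0,"ry":0.0,"rz":-0.662,"claw":1.0},{"tx":0.342,"ty":-0.25,"tz":-0.1,"rx":0.0,"ry":0.0,"rz":-0.662,"claw":1.0},{"tx":0.342,"ty":-0.25,"tz":-0.1,"rx":0.0,"ry":0.0,"rz":-0.662,"claw":1.0},{"tx":0.342,"ty":-0.25,"tz":-0.1,"rx":0.0,"ry":0.0,"rz":-0.662,"claw":1.0}], "force": 40}}

```text
time_s: 1.95
position: [0.445, 0.3494, 0.1516]
tcp_rot: [180.0, -0.0, 103.1]
ft_force: [-0.7, 0.9, -0.4]
width: 0.0851
grip_force: 0.0
```

```bash
python3 - <<'E'
from plant import telemetry, grab_frame, camera_model, spotter
from h import *
s=telemetry.sense();print(s['time_s'],s['position'],s['tcp_rot'])
m=camera_model('wrist');im,d=grab_frame('wrist');cv2.imwrite('pics/w2.png',im[:,:,::-1])
w=world(im,d,m);P=w.reshape(-1,3)
P=P[np.hypot(P[:,0]-.4455,P[:,1]-.3487)<.045]
B=P[(P[:,2]>.042)&(P[:,2]<.052)]
print(len(B),np.median(B[:,2]),cv2.minAreaRect(B[:,:2].astype(np.float32)))
F=P[(P[:,2]>.014)&(P[:,2]<.022)];print(len(F),np.median(F[:,2]),cv2.minEnclosingCircle(F[:,:2].astype(np.float32)))
E
```

```text
1.95 [0.44495245 0.34942489 0.15164815] [ 1.79974910e+02 -1.50073951e-02  1.03125403e+02]
1160 0.046147963974158504 ((0.44777193665504456, 0.3490619659423828), (0.013217128813266754, 0.04731115326285362), 12.883442878723145)
3113 0.016463073537093198 ((0.4529759883880615, 0.3527957499027252), 0.03608917444944382)
```

View pics/w2.png

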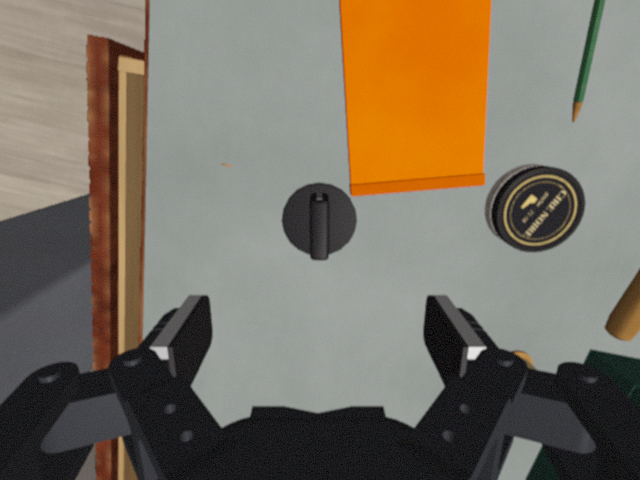

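The bar sits at (319,228), vertical in the wrist view and midway between the fingers. I'll descend and grip.

Call:
{"fn": "apply_moves", "kwargs": {"moves": [{"tx":0.002,"ty":0.0,"tz":-0.06,"rx":0.0,"ry":0.0,"rz":0.0,"claw":1.0},{"tx":0.002,"ty":0.0,"tz":-0.12,"rx":0.0,"ry":0.0,"rz":0.0,"claw":1.0},{"tx":0.002,"ty":0.0,"tz":-0.15,"rx":0.0,"ry":0.0,"rz":0.0,"claw":1.0},{"tx":0.002,"ty":0.0,"tz":-0.162,"rx":0.0,"ry":0.0,"rz":0.0,"claw":1.0},{"tx":0.002,"ty":0.0,"tz":-0.162,"rx":0.0,"ry":0.0,"rz":0.0,"claw":1.0},{"tx":0.002,"ty":0.0,"tz":-0.162,"rx":0.0,"ry":0.0,"rz":0.0,"claw":0.4},{"tx":0.002,"ty":0.0,"tz":-0.162,"rx":0.0,"ry":0.0,"rz":0.0,"claw":0.2},{"tx":0.002,"ty":0.0,"tz":-0.162,"rx":0.0,"ry":0.0,"rz":0.0,"claw":0.0},{"tx":0.002,"ty":0.0,"tz":-0.162,"rx":0.0,"ry":0.0,"rz":0.0,"claw":0.0},{"tx":0.002,"ty":0.0,"tz":-0.162,"rx":0.0,"ry":0.0,"rz":0.0,"claw":0.0},{"tx":0.002,"ty":0.0,"tz":-0.162,"rx":0.0,"ry":0.0,"rz":0.0,"claw":0.0},{"tx":0.002,"ty":0.0,"tz":-0.162,"rx":0.0,"ry":0.0,"rz":0.0,"claw":0.0},{"tx":0.002,"ty":0.0,"tz":-0.162,"rx":0.0,"ry":0.0,"rz":0.0,"claw":0.0},{"tx":0.002,"ty":0.0,"tz":-0.162,"rx":0.0,"ry":0.0,"rz":0.0,"claw":0.0}], "force": 60}}

```text
time_s: 3.4
position: [0.4475, 0.3488, 0.0222]
tcp_rot: [180.0, -0.0, 103.0]
ft_force: [-0.6, -1.1, 6.8]
width: 0.0131
grip_force: 59.2
```

Call:
{"fn": "apply_moves", "kwargs": {"moves": [{"tx":0.0,"ty":0.0,"tz":0.03,"rx":0.0,"ry":0.0,"rz":0.0,"claw":0.0},{"tx":0.0,"ty":0.0,"tz":0.08,"rx":0.0,"ry":0.0,"rz":0.0,"claw":0.0},{"tx":0.0,"ty":0.0,"tz":0.13,"rx":0.0,"ry":0.0,"rz":0.0,"claw":0.0},{"tx":0.0,"ty":0.0,"tz":0.185,"rx":0.0,"ry":0.0,"rz":0.0,"claw":0.0},{"tx":0.03,"ty":-0.03,"tz":0.185,"rx":0.0,"ry":0.0,"rz":0.08,"claw":0.0},{"tx":0.06,"ty":-0.07,"tz":0.185,"rx":0.0,"ry":0.0,"rz":0.16,"claw":0.0},{"tx":0.09,"ty":-0.11,"tz":0.185,"rx":0.0,"ry":0.0,"rz":0.24,"claw":0.0},{"tx":0.12,"ty":-0.15,"tz":0.185,"rx":0.0,"ry":0.0,"rz":0.32,"claw":0.0},{"tx":0.15,"ty":-0.19,"tz":0.185,"rx":0.0,"ry":0.0,"rz":0.4,"claw":0.0},{"tx":0.18,"ty":-0.23,"tz":0.185,"rx":0.0,"ry":0.0,"rz":0.48,"claw":0.0},{"tx":0.21,"ty":-0.27,"tz":0.185,"rx":0.0,"ry":0.0,"rz":0.56,"claw":0.0},{"tx":0.24,"ty":-0.3,"tz":0.185,"rx":0.0,"ry":0.0,"rz":0.64,"claw":0.0},{"tx":0.256,"ty":-0.317,"tz":0.185,"rx":0.0,"ry":0.0,"rz":0.702,"claw":0.0},{"tx":0.256,"ty":-0.317,"tz":0.185,"rx":0.0,"ry":0.0,"rz":0.702,"claw":0.0},{"tx":0.256,"ty":-0.317,"tz":0.185,"rx":0.0,"ry":0.0,"rz":0.702,"claw":0.0},{"tx":0.256,"ty":-0.317,"tz":0.185,"rx":0.0,"ry":0.0,"rz":0.702,"claw":0.0}]}}

```text
time_s: 5.0
position: [0.6515, 0.0958, 0.1696]
tcp_rot: [-180.0, -0.0, 166.1]
ft_force: [0.1, -0.2, -1.1]
width: 0.0128
grip_force: 58.7
```

```bash
python3 - <<'E'
from plant import telemetry, grab_frame, camera_model, spotter
from h import *
s=telemetry.sense();print(s['time_s'],s['position'],s['tcp_rot'],s['width'],s['ft_force'])
m=camera_model('wrist');im,d=grab_frame('wrist');cv2.imwrite('pics/w3.png',im[:,:,::-1]);np.savez('w3.npz',im=im,d=d,K=m['camera_matrix'],T=m['camera_from_world'])
print('cam',np.linalg.inv(m['camera_from_world'])[:3,3])
w=world(im,d,m);P=w.reshape(-1,3)
Q=P[np.hypot(P[:,0]-.5745,P[:,1]-.115)<.045];Q=Q[(Q[:,2]>.068)&(Q[:,2]<.080)]
print('rim',len(Q),np.median(Q[:,2]),cv2.minEnclosingCircle(Q[:,:2].astype(np.float32)),(Q[:,:2].min(0)+Q[:,:2].max(0))/2)
t=s['position'];L=P[np.hypot(P[:,0]-t[0],P[:,1]-t[1])<.04]
print(np.histogram(L[:,2],np.arange(.1,.24,.005)))
for n in ['die','spacer','polisher']:
    r=spotter.search_frame('wrist',n);print(n,[(round(x['p'],2),(np.array(x['box'])*[640,480,640,480]).round().tolist()) for x in r[:2]])
E
```

```text
5.0 [0.65145396 0.09575946 0.16962325] [-1.79997338e+02 -2.34482499e-02  1.66139033e+02] 0.012817699181142487 [ 0.1101337  -0.18167361 -1.06687992]
cam [0.58088414 0.11341092 0.31171238]
rim 6843 0.07345323436904783 ((0.5769455432891846, 0.11591041088104248), 0.03810663893818855) [0.57693404 0.11565795]
(array([   0,    0,    0,    0,    0,    0,    0,    0,    0,    4,    4,
         13, 5233,  281,  197,  421,  513,  585, 4295,  635,  407,  983,
       1133, 2121, 3945, 4512, 2470]), array([0.1  , 0.105, 0.11 , 0.115, 0.12 , 0.125, 0.13 , 0.135, 0.14 ,
       0.145, 0.15 , 0.155, 0.16 , 0.165, 0.17 , 0.175, 0.18 , 0.185,
       0.19 , 0.195, 0.2  , 0.205, 0.21 , 0.215, 0.22 , 0.225, 0.23 ,
       0.235]))
die [(0.88, [305.0, 103.0, 38.0, 32.0]), (0.45, [59.0, 42.0, 323.0, 148.0])]
spacer [(0.64, [128.0, 94.0, 31.0, 38.0]), (0.34, [62.0, 35.0, 318.0, 153.0])]
polisher [(0.89, [63.0, 37.0, 317.0, 152.0])]
```

View pics/w3.png

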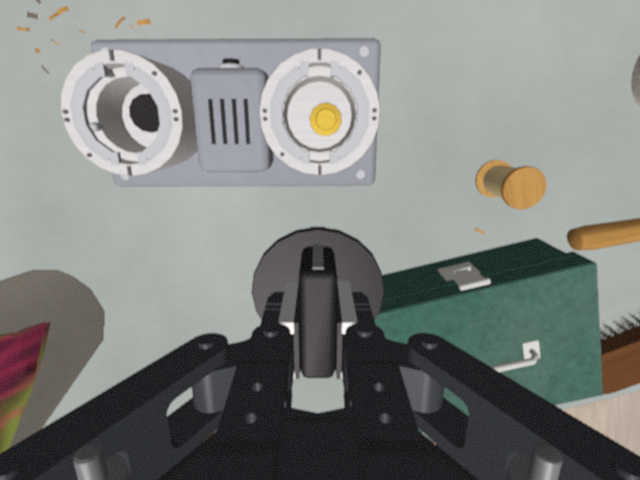

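Die at (325,119) is in the cup with rim centre (320,111), and the spacer at (144,112) is in the other. The lid is held square. I'll measure the held flange against the cup in this same image so calibration bias cancels.

```bash
python3 - <<'E'
from h import *
from scipy.optimize import least_squares
f=np.load('w3.npz');m={'camera_matrix':f['K'],'camera_from_world':f['T']}
w=world(f['im'],f['d'],m);t=np.array([.65145,.09576])
r=np.hypot(w[...,0]-t[0],w[...,1]-t[1])
def edge(mask):
    c=max(cv2.findContours(mask.astype(np.uint8),cv2.RETR_EXTERNAL,cv2.CHAIN_APPROX_NONE)[0],key=len)[:,0]
    return c
mk=(r<.04)&(w[...,2]>.157)&(w[...,2]<.1665);c=edge(mk);c=c[c[:,1]<300]
E=w[c[:,1],c[:,0]][:,:2];print('flange z',np.median(w[mk][:,2]),len(E))
for loss in('linear','soft_l1'):
    s=least_squares(lambda p:np.hypot(*(E-p[:2]).T)-p[2],[*t,.03],loss=loss,f_scale=.0005);print('flange',s.x)
    s=least_squares(lambda p:np.hypot(*(E-p[:2]).T)-.0297,t,loss=loss,f_scale=.0005);print('flange fixed',s.x, 'tcp-rel',s.x-t, np.abs(s.fun).mean())
C=[]
for c0 in [(.5769,.1158),(.5477,-.0045)]:
    rr=np.hypot(w[...,0]-c0[0],w[...,1]-c0[1]);mk=(rr<.045)&(w[...,2]>.070)&(w[...,2]<.078)
    E=w[mk][:,:2]; c=edge(mk);E=w[c[:,1],c[:,0]][:,:2]
    s=least_squares(lambda p:np.hypot(*(E-p[:2]).T)-p[2],[*c0,.038],loss='soft_l1',f_scale=.0005);print('cup',s.x);C.append(s.x[:2])
d=C[0]-C[1];print(np.linalg.norm(d),np.degrees(np.arctan2(d[1],d[0])))
# bar top
mk=(r<.06)&(w[...,2]>.188)&(w[...,2]<.1975);yy,xx=np.nonzero(mk&(np.abs(np.mgrid[:480,:640][1]-318)<22)&(np.mgrid[:480,:640][0]<375))
Q=w[yy,xx];print('bar',len(Q),np.median(Q[:,2]),cv2.minAreaRect(Q[:,:2].astype(np.float32)),xx.min(),xx.max(),yy.min(),yy.max())
E
```

```text
flange z 0.16391363571865497 375
flange [0.64883376 0.09677775 0.02206206]
flange fixed [0.65975086 0.09406352] tcp-rel [ 0.00830086 -0.00169648] 0.006092426567911775
flange [0.64613061 0.0974297  0.02333071]
flange fixed [0.65373169 0.09554646] tcp-rel [ 0.00228169 -0.00021354] 0.005776840511479578
cup [0.57691828 0.11580518 0.0372843 ]
cup [ 0.54780411 -0.00425001  0.0373284 ]
0.1235349453705627 76.36854708737398
bar 4002 0.1936713770879848 ((0.6509732604026794, 0.09664416313171387), (0.01575503870844841, 0.044736772775650024), 77.5940170288086) 297 339 265 374
```

```bash
python3 - <<'E'
from h import *
from scipy.optimize import least_squares
f=np.load('w3.npz');m={'camera_matrix':f['K'],'camera_from_world':f['T']}
w=world(f['im'],f['d'],m);t=np.array([.65145,.09576])
r=np.hypot(w[...,0]-t[0],w[...,1]-t[1])
mk=(r<.04)&(w[...,2]>.157)&(w[...,2]<.1665)
E=[]
for x in range(254,382):
    ys=np.nonzero(mk[:,x])[0]
    if len(ys): E.append((x,ys.min()))
E=np.array(E);E=E[E[:,1]<285];print(len(E))
K=f['K'];Ti=np.linalg.inv(f['T'])
# intersect pixel rays with flange-top plane
ray=np.c_[(E[:,0]-K[0,2])/K[0,0],(E[:,1]-K[1,2])/K[1,1],np.ones(len(E))]@Ti[:3,:3].T
o=Ti[:3,3];z=np.median(w[mk][:,2])
X=(o+ray*((z-o[2])/ray[:,2])[:,None])[:,:2]
for g in (0,1):
    s=least_squares(lambda p:np.hypot(*(X-p[:2]).T)-(p[2] if g==0 else .03),[*t,.03],loss='soft_l1',f_scale=.0003)
    print(z,s.x,s.x[:2]-t,np.abs(s.fun).mean())
a=np.radians(166.1);d=s.x[:2]-t;print('along tool x',d@[np.cos(a),np.sin(a)],'tool y',d@[np.sin(a),-np.cos(a)])
E
```

```text
128
0.16391363571865497 [0.65055105 0.09635036 0.02886932] [-0.00089895  0.00059036] 0.00012311212546593014
0.16391363571865497 [0.65181023 0.09603695 0.03      ] [0.00036023 0.00027695] 0.00023423783726631998
along tool x -0.0002831534613121767 tool y 0.0003553792766687076
```

Call:
{"fn": "apply_moves", "kwargs": {"moves": [{"tx":-0.04,"ty":0.01,"tz":0.0,"rx":0.0,"ry":0.0,"rz":0.003,"claw":0.0},{"tx":-0.08,"ty":0.02,"tz":0.0,"rx":0.0,"ry":0.0,"rz":0.003,"claw":0.0},{"tx":-0.093,"ty":0.0245,"tz":-0.02,"rx":0.0,"ry":0.0,"rz":0.003,"claw":0.0},{"tx":-0.093,"ty":0.0245,"tz":-0.05,"rx":0.0,"ry":0.0,"rz":0.003,"claw":0.0},{"tx":-0.093,"ty":0.0245,"tz":-0.082,"rx":0.0,"ry":0.0,"rz":0.003,"claw":0.0},{"tx":-0.093,"ty":0.0245,"tz":-0.082,"rx":0.0,"ry":0.0,"rz":0.003,"claw":0.0},{"tx":-0.093,"ty":0.0245,"tz":-0.082,"rx":0.0,"ry":0.0,"rz":0.003,"claw":0.0},{"tx":-0.093,"ty":0.0245,"tz":-0.082,"rx":0.0,"ry":0.0,"rz":0.003,"claw":0.0},{"tx":-0.093,"ty":0.0245,"tz":-0.082,"rx":0.0,"ry":0.0,"rz":0.003,"claw":0.0}]}}

```text
time_s: 6.1
position: [0.5782, 0.1147, 0.1054]
tcp_rot: [180.0, 0.1, 166.5]
ft_force: [0.5, -0.0, -1.1]
width: 0.0125
grip_force: 58.7
```

Call:
{"fn": "apply_moves", "kwargs": {"moves": [{"tx":-0.0012,"ty":0.0009,"tz":0.0,"rx":0.0,"ry":0.0,"rz":0.0,"claw":0.0},{"tx":-0.0012,"ty":0.0009,"tz":-0.005,"rx":0.0,"ry":0.0,"rz":0.0,"claw":0.0},{"tx":-0.0012,"ty":0.0009,"tz":-0.01,"rx":0.0,"ry":0.0,"rz":0.0,"claw":0.0},{"tx":-0.0012,"ty":0.0009,"tz":-0.013,"rx":0.0,"ry":0.0,"rz":0.0,"claw":0.0},{"tx":-0.0012,"ty":0.0009,"tz":-0.015,"rx":0.0,"ry":0.0,"rz":0.0,"claw":0.0},{"tx":-0.0012,"ty":0.0009,"tz":-0.017,"rx":0.0,"ry":0.0,"rz":0.0,"claw":0.0},{"tx":-0.0012,"ty":0.0009,"tz":-0.019,"rx":0.0,"ry":0.0,"rz":0.0,"claw":0.0},{"tx":-0.0012,"ty":0.0009,"tz":-0.019,"rx":0.0,"ry":0.0,"rz":0.0,"claw":0.0}]}}

```text
time_s: 6.9
position: [0.5765, 0.1154, 0.0886]
tcp_rot: [-180.0, -0.0, 166.5]
ft_force: [-0.4, -0.5, -1.3]
width: 0.0128
grip_force: 58.7
```

Call:
{"fn": "apply_moves", "kwargs": {"moves": [{"tx":0.0,"ty":0.0,"tz":-0.002,"rx":0.0,"ry":0.0,"rz":0.0,"claw":0.0},{"tx":0.0,"ty":0.0,"tz":-0.004,"rx":0.0,"ry":0.0,"rz":0.0,"claw":0.0},{"tx":0.0,"ty":0.0,"tz":-0.005,"rx":0.0,"ry":0.0,"rz":0.0,"claw":0.0},{"tx":0.0,"ty":0.0,"tz":-0.006,"rx":0.0,"ry":0.0,"rz":0.0,"claw":0.0},{"tx":0.0,"ty":0.0,"tz":-0.006,"rx":0.0,"ry":0.0,"rz":0.0,"claw":0.0}]}}

```text
time_s: 7.4
position: [0.5767, 0.1154, 0.0842]
tcp_rot: [-180.0, 0.0, 166.5]
ft_force: [-1.2, -0.9, 1.9]
width: 0.0131
grip_force: 59.0
```

Contact came at 0.0842, the expected fully-down height. I'll start the clockwise turn.

Call:
{"fn": "apply_moves", "kwargs": {"moves": [{"tx":0.0,"ty":0.0,"tz":0.0,"rx":0.0,"ry":0.0,"rz":-0.04,"claw":0.0},{"tx":0.0,"ty":0.0,"tz":0.0,"rx":0.0,"ry":0.0,"rz":-0.08,"claw":0.0},{"tx":0.0,"ty":0.0,"tz":0.0,"rx":0.0,"ry":0.0,"rz":-0.12,"claw":0.0},{"tx":0.0,"ty":0.0,"tz":0.0,"rx":0.0,"ry":0.0,"rz":-0.16,"claw":0.0},{"tx":0.0,"ty":0.0,"tz":0.0,"rx":0.0,"ry":0.0,"rz":-0.2,"claw":0.0},{"tx":0.0,"ty":0.0,"tz":0.0,"rx":0.0,"ry":0.0,"rz":-0.2,"claw":0.0},{"tx":0.0,"ty":0.0,"tz":0.0,"rx":0.0,"ry":0.0,"rz":-0.2,"claw":0.0}]}}

```text
time_s: 8.1
position: [0.5768, 0.1152, 0.0842]
tcp_rot: [-180.0, 0.0, 148.6]
ft_force: [-1.5, -2.8, 2.3]
width: 0.0128
grip_force: 59.2
```

```bash
python3 -c "
from plant import telemetry
s=telemetry.sense();print(s['position'],s['tcp_rot'],s['ft_force'],s['moment'])"
```

```text
[0.57677481 0.11524093 0.08423629] [-1.79995470e+02  2.08654283e-02  1.48571703e+02] [-1.51400413 -2.78515627  2.28901906] [-0.30026881  0.0855581   0.04873482]
```

The resisting moment is 0.049 N m, which matches the spring. Turning the remaining 27°.

Call:
{"fn": "apply_moves", "kwargs": {"moves": [{"tx":0.0,"ty":0.0,"tz":0.0,"rx":0.0,"ry":0.0,"rz":-0.05,"claw":0.0},{"tx":0.0,"ty":0.0,"tz":0.0,"rx":0.0,"ry":0.0,"rz":-0.1,"claw":0.0},{"tx":0.0,"ty":0.0,"tz":0.0,"rx":0.0,"ry":0.0,"rz":-0.15,"claw":0.0},{"tx":0.0,"ty":0.0,"tz":0.0,"rx":0.0,"ry":0.0,"rz":-0.2,"claw":0.0},{"tx":0.0,"ty":0.0,"tz":0.0,"rx":0.0,"ry":0.0,"rz":-0.24,"claw":0.0},{"tx":0.0,"ty":0.0,"tz":0.0,"rx":0.0,"ry":0.0,"rz":-0.27,"claw":0.0},{"tx":0.0,"ty":0.0,"tz":0.0,"rx":0.0,"ry":0.0,"rz":-0.29,"claw":0.0},{"tx":0.0,"ty":0.0,"tz":0.0,"rx":0.0,"ry":0.0,"rz":-0.3,"claw":0.0},{"tx":0.0,"ty":0.0,"tz":0.0,"rx":0.0,"ry":0.0,"rz":-0.3,"claw":0.0},{"tx":0.0,"ty":0.0,"tz":0.0,"rx":0.0,"ry":0.0,"rz":-0.3,"claw":0.0}]}}

```text
time_s: 9.1
position: [0.5766, 0.1152, 0.0842]
tcp_rot: [-180.0, 0.0, 121.5]
ft_force: [-2.8, -3.1, 5.0]
width: 0.0131
grip_force: 59.6
```

```bash
python3 - <<'E'
from plant import telemetry, grab_frame, camera_model
from h import *
s=telemetry.sense();print(s['position'],s['tcp_rot'],s['ft_force'],s['moment'],s['width'],s['grip_force'])
im,d=grab_frame('wrist');cv2.imwrite('pics/w4.png',im[:,:,::-1])
m=camera_model('wrist');w=world(im,d,m)
r=np.hypot(w[...,0]-.5768,w[...,1]-.1154);k=(r<.028)&(w[...,2]>.074)&(w[...,2]<.084);print('flange z (want .079)',np.median(w[k][:,2]))
E
```

```text
[0.57662204 0.11524496 0.08420782] [-1.79987115e+02  6.97636502e-03  1.21548441e+02] [-2.82835074 -3.12112755  4.98469648] [-0.51879971  0.50696081  0.03711966] 0.013057967732924378 59.63028430938721
flange z (want .079) 0.07848217239471009
```

View pics/w4.png

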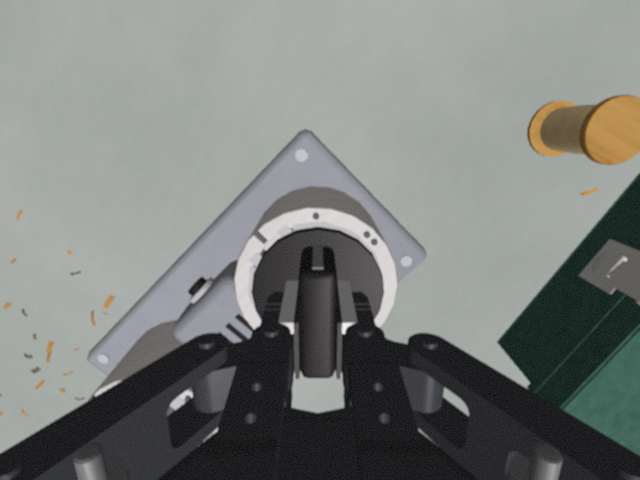

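The grip bar at (318,260) points at the single dot at (316,215), the slot bar mark is at (263,237), and the flange is flush with the rim. The lid is still gripped, so I'm handing in.

```bash
python3 -c "
from plant import env
print(env.close_job())"
```

```text
the job is handed in; nothing more can be done
None
```

The lid is fully down in the left cup (the one with the die), turned about 45° clockwise to the single dot, and was still gripped and held there when I handed the job in at about 9 s.

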